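Tip a post offcut into the sawing cradle and press it home

TASK

Lay the post offcut down in the sawing cradle, ready to be cut: slide it, still standing, square up against the open end of the cradle's bed, then push high on its back face so that it tips over that edge and lies lengthwise in the channel, red end towards the yellow length stop. Then push it along the channel and press it home against the stop's rubber buffer with about 10 N for a good half second, feeling for it, as the buffer is screwed out differently each time; the stop is held only by friction and must not shift. Leave the post lying there. Leave the other things alone.

Things in the scene. Friction and masses are not known exactly. Their poses are not given: they have to be found in the camera images.
- post: Loose pine post offcut, 100 x 100 mm square, 160 mm long, 0.5 to 0.95 kg; too wide to grasp. Starts standing on end, its foot 25 to 60 mm short of the cradle's mouth edge, within 10 mm of the channel's centre line, up to 0.15 rad out of square. Origin: centre of the foot end; z runs along its length to the red-painted end; x, y square to its faces, at the start nearly along the cradle's x, y.
- red_end (a point): Centre of the post's red-painted end face, 160 mm from the foot. Axes as the post's. Sliding the lying post along the bed takes a push of some 2 to 9 N, which differs each time, on top of what reaches the stop.
- cradle: Sawing cradle screwed to the bench: plywood bed 15 mm thick, 300 mm long, between two fences 15 mm thick, tops 40 mm above the bench; clear channel 140 mm wide. Origin: on the bench under the middle of the mouth edge; y runs level along the channel from the mouth (y = 0) to the stop, x across it, z up.
- mouth (a point): Middle of the bed's upper edge at the open end (mouth) of the cradle, 15 mm above the bench. This 15 mm step stops the post's foot. A push under 40 mm high slides the standing post; against the step 5 to 10 N there already begins to tip it. Past about 30 degrees it falls by itself and comes down on the bed, its red end 20 mm or more short of the buffer, its foot end near the mouth or overhanging it a little.
- stop: Yellow length stop block, 100 mm wide, 25 mm thick, black knob on top. Origin: on the bench under its face towards the mouth, 220 to 250 mm from the mouth edge; axes as the cradle's. It slides along the channel and slips at a push of about 16 N. Its black rubber buffer pad (90 mm wide, 38 to 72 mm high) is screwed out towards the mouth: the pad's face stands 14 to 32 mm before this origin, a setting not measured.
- offcut: Loose bystander: brown wood offcut 90 x 45 x 110 mm, standing beside the cradle on the side away from the robot. Origin: centre of underside.
- glue: Loose bystander: yellow glue bottle, 60 mm across, 170 mm tall, upright beside the cradle. Origin: centre of underside.
- hammer: Loose bystander: hammer lying on the bench. Origin: centre of underside.
- jar: Loose bystander: glass jar 72 mm across, 90 mm tall. Origin: centre of underside.
- screwdriver: Loose bystander: screwdriver lying on the bench. Origin: centre of underside.
- sander: Loose bystander: cork sanding block 110 x 65 x 28 mm. Origin: centre of underside.
- tape: Loose bystander: yellow tape measure 65 x 35 x 60 mm. Origin: centre of underside.
Things that resemble listed ones, but are neither listed nor needed, are in the scene too. Of the things like the post, leave any that is green; of the rest the larger one is meant.

How it is judged:
On the way, in this order (a step that is already met when the one before it is completed fails the run):
1. the standing post is slid up until its foot meets the mouth edge of the bed: upright within 6 degrees, its foot within 5 mm of the edge, square to it within about 5 degrees (angle between post's own z axis and vertical below 0.1 rad and y of post in the frame of cradle above -0.055 m and angle between the x axis of post and the x axis of cradle, either way round below 0.09 rad), for 0.1 s.
2. the post is tipped over the edge and lies lengthwise on the bed of the cradle, red end towards the stop (angle between post's own z axis and vertical between 1.5 and 1.64 rad and angle between the z axis of post and the y axis of cradle, either way round below 0.08 rad and height (world z) of post between 0.05 and 0.075 m and height (world z) of red_end below 0.075 m and y of red_end in the frame of cradle above 0.12 m), for 0.2 s.
3. the lying post is pressed against the length stop's buffer with at least 7 N for 0.3 s (angle between post's own z axis and vertical between 1.5 and 1.64 rad and angle between the z axis of post and the y axis of cradle, either way round below 0.08 rad and height (world z) of post between 0.05 and 0.075 m and height (world z) of red_end below 0.075 m and contact force between post and stop above 7 N), for 0.3 s.
At the end, for the whole second after the job is handed in: The post lies at rest on the bed, lengthwise in the channel (within about 4.5 degrees) and within 30 mm of its centre line, its red end where the buffer can stand, 10 to 37 mm before the face of the stop block, and the stop is within 1.5 mm of where it was set (angle between post's own z axis and vertical between 1.5 and 1.64 rad and angle between the z axis of post and the y axis of cradle, either way round below 0.08 rad and height (world z) of post between 0.05 and 0.075 m and height (world z) of red_end below 0.075 m and x of red_end in the frame of cradle between -0.03 and 0.03 m and y of red_end in the frame of stop between -0.037 and -0.01 m and distance of stop from where it was at the start of the episode below 0.0015 m and linear speed of post below 0.01 m/s); the robot touches nothing.
It fails at once if the length stop is shifted by more than 1.5 mm (distance of stop from where it was at the start of the episode above 0.0015 m).
It fails at once if the stop is pressed with more than 25 N (contact force between post and stop above 25 N).
It fails at once if another thing on the bench is shifted by more than 20 mm (distance of any of offcut, glue, hammer, jar, screwdriver, sander, tape from where it was at the start of the episode above 0.02 m).
It also fails if it takes over 72 s, if anything falls off the work surface, if the arm or the gripper's body presses on something with over 40 N, if the wrist force passes 120 N, or if a joint passes its speed limit or range.

ROBOT

A 7-joint arm with a two-finger parallel gripper is mounted at the origin on the work surface. World frame = base frame: x ahead of the robot, y to its left, z up, the work surface at z = 0. Lengths are in m, angles in rad, forces in N, time in s.
With the tool pointing down it reaches from about 0.375 to 0.925 m from the base axis. Payload 3.1 kg.
Tool frame: the origin (TCP) lies on the centre line of the jaws, within the pads' length; the fingertips stand 14 mm ahead of it and the grasp point (between the pads) lies 5 mm behind it (tcp_to_tips is the z of the fingertips in the tool frame, in m); z points along the fingers, y is the direction in which the jaws open and shut (so a half turn about z gives the same grasp; the last joint's range is limited). The gripper opens to 85 mm and grips with 20 to 120 N. Pads are 22 mm wide; open, the fingers measure 114 mm over their backs; the gripper's body (76 mm by 85 mm) begins 54 mm behind the grasp point. The pads swing forward as they close: fully open they stand 13 mm farther back than shut.
Start: joints at [1.041, 0.383, 0.044, 1.598, -0.018, 1.161, -0.05], TCP at [0.272, -0.59, 0.245] pointing down, gripper open.
Joint ranges: [-2.61, 2.61], [-0.41, 2.15], [-1.48, 1.57], [0, 2.5], [-1.57, 4.71], [0.05, 1.97], [-2.85, 2.85]. Speed limits (rad/s): [2.79, 2.79, 3.14, 3.14, 3.14, 3.14, 3.14].

INTERFACE

Orientations are given as a 3x3 rotation matrix whose columns are the frame's x, y, z axes.
In Python, from station import * gives the robot as it stands.
- The arm moves only by the tool apply_moves, never from a script. Its argument "plan" is a list of rows, each an object with "translation": the shift along the world's x, y, z in cm, a list of three; "rotation": the turn, a rotation vector about the world's x, y, z in rad, a list of three; "fingers": the finger opening in cm, from 0 to 8.54. A call has 1 to 5 rows; each row is the pose to reach, as a shift and turn from the pose commanded when the call began; what a row does not reach only later rows make up. A row lasts 1/12 s, in which the tool goes at most 41.7 mm and 7.16 degrees, less where a joint would pass 70% of its speed; a pose out of reach is approached as far as the arm can. A call with a gripper value outside its range is refused whole. The fingers move at their own pace and stop on an object; "squeeze" is the grip in N (left out, the last holds). Time passes only in rows, so rows that repeat a pose let the fingers close. It gives the time, the measured TCP pose, the force and the opening at its end, in the units of the state.
- get_obs(): the state, without advancing time (a new reading comes with each control period).
- grab_frame(name): name is "scene" or "top" or "wrist"; returns a dict with "frame" (420x560x3 uint8, red, green, blue), "z_map" (420x560 float32, m along the optical axis (not along the pixel's ray), 0 where there is no reading), "intrinsics" (3x3 intrinsics, pixels), "rvec" (rotation vector, rad) and "tvec" (3), from world to camera coordinates, as OpenCV has them. Camera axes: x right, y down, z forward; pixel columns grow to the right and rows downward; lengths in m; the calibration is good to about 2 mm. A picture is of the moment at which its call begins.
- sign_off(): hands the job in, once; it reports no verdict.
Trained networks look in a picture, given as the dict that the camera call returned (one of the last four; its "shot" number tells which), for a name from the list of things; names that differ only in an ending like _2 or _b are one class to them, and where a whole thing is asked for, a point or a joint stands for the part that bears it (a point fixed in the world has none). Each returns a list of dicts, best first, with "confidence" (0 to 1); they miss things now and then, are a little off and sometimes report something else, mostly with a low value. They report only what shows in the picture. A call takes as long as a camera call. They do not tell look-alikes from the thing itself.
- find_in(picture, thing): "extent" ([left, top, width, height] in pixels, round what is visible of it).
- masks_of(picture, thing): "mask" (420x560 bool, what is visible of it) and "extent" ([left, top, width, height] in pixels, round what is visible of it).
The state is a dict: "t": time; "qpos": joint angles; "dq": joint speeds; "effort": joint torques, N m; "tcp_pos": TCP position; "ee_rot": TCP orientation; "contact_force": force on the tool from outside, world axes, zero at the start; "torque": the same for the moment, N m; "opening": opening from 0.0 (shut) to 1.0 (fully open).
Only numpy, scipy, OpenCV 4.12 (cv2) and the standard library are available. Lean on these libraries where they do the work, as an engineer would, in place of code of your own. Each camera call takes 0.05 s, during which the arm holds its last target.

## Working session

There is one attempt and no reset: what is moved stays moved. The work goes in short steps, Python scripts to look and compute and a tool call to move; the robot and the scene stay as the last step left them, time stands still between calls to the robot, and variables do not carry over. Pictures are saved under pics/ and viewed, and the job is handed in when it is done.

Besides the shell and the picture viewer there is one more tool, called after "Request:" in YAML: its name, and indented under it one key for each argument. apply_moves: Moves the arm, as the interface text tells. Its arguments: {"type":"object","properties":{"plan":{"type":"array"},"squeeze":{"type":"number"}},"required":["plan"]}

```bash
mkdir -p pics; ls
cat > h.py <<'E'
from station import *
import numpy as np, cv2
def save(fr,name,boxes=()):
    im=cv2.cvtColor(fr["frame"],cv2.COLOR_RGB2BGR).copy()
    for n,b in boxes:
        l,t,w,h=[int(v) for v in b]; cv2.rectangle(im,(l,t),(l+w,t+h),(0,255,0),1); cv2.putText(im,n,(l,t-2),0,0.35,(255,0,255),1)
    cv2.imwrite("pics/"+name,im)
def cloud(fr):
    z=fr["z_map"];K=np.array(fr["intrinsics"]);R,_=cv2.Rodrigues(np.array(fr["rvec"],float));t=np.array(fr["tvec"],float).reshape(3)
    v,u=np.mgrid[:z.shape[0],:z.shape[1]]
    c=np.stack([(u-K[0,2])/K[0,0]*z,(v-K[1,2])/K[1,1]*z,z],-1)
    w=(c-t)@R
    w[z<=0]=np.nan
    return w
E
python3 - <<'E'
from h import *
o=get_obs();print({k:np.round(v,3) for k,v in o.items()})
for n in ["scene","top"]:
    f=grab_frame(n);bx=[]
    for th in ["post","cradle","stop","offcut","glue","hammer","jar"]:
        for d in find_in(f,th):
            print(n,th,d["confidence"],np.round(d["extent"]))
            if d["confidence"]>.3: bx.append((th,d["extent"]))
    save(f,n+"0.png",bx); np.save(n+"0.npy",cloud(f)); cv2.imwrite("pics/raw_"+n+".png",cv2.cvtColor(f["frame"],cv2.COLOR_RGB2BGR))
E
```

```text
pics
{'t': np.float64(0.0), 'qpos': array([ 1.041,  0.384,  0.044,  1.6  , -0.018,  1.161, -0.05 ]), 'dq': array([-0.   ,  0.   , -0.001,  0.001,  0.   ,  0.001,  0.001]), 'effort': array([-0.0000e+00, -4.3346e+01,  1.0240e+00, -2.4951e+01,  1.1000e-02,
        1.2000e-02,  0.0000e+00]), 'tcp_pos': array([ 0.272, -0.589,  0.244]), 'ee_rot': array([[ 0.908,  0.419, -0.001],
       [ 0.419, -0.908,  0.002],
       [-0.   , -0.003, -1.   ]]), 'contact_force': array([ 0.255,  0.296, -0.645]), 'torque': array([-0.058, -0.08 , -0.007]), 'opening': np.float64(1.002)}
scene post 0.89 [219. 208.  34.  53.]
scene post 0.66 [160. 157.  47.  55.]
scene post 0.56 [217. 171.  33.  41.]
scene cradle 0.76 [259. 192.  97.  68.]
scene stop 0.57 [322. 199.  25.  32.]
scene offcut 0.94 [251. 265.  24.  43.]
scene glue 0.58 [307. 242.  23.  37.]
scene hammer 0.96 [121. 233.  51.  63.]
scene jar 0.72 [386. 188.  27.  29.]
top post 0.96 [293. 178.  39.  37.]
top post 0.93 [349. 237.  42.  40.]
top post 0.88 [303. 238.  31.  27.]
top cradle 0.77 [194. 187.  95.  68.]
top stop 0.59 [209. 214.  20.  30.]
top stop 0.4 [369. 154.  56.  60.]
top offcut 0.57 [280. 131.  17.  38.]
top offcut 0.23 [138. 230.  22.  23.]
top glue 0.72 [226. 161.  20.  22.]
top hammer 0.81 [369. 148.  57.  69.]
top jar 0.86 [136. 227.  25.  26.]
```

Run:
```python
import cv2
a=cv2.imread("pics/raw_top.png")[120:290,120:440];cv2.imwrite("pics/topc.png",cv2.resize(a,(800,425),interpolation=cv2.INTER_CUBIC))
a=cv2.imread("pics/raw_scene.png")[140:320,110:430];cv2.imwrite("pics/scenec.png",cv2.resize(a,(800,450),interpolation=cv2.INTER_CUBIC))
```

```text
(no output)
```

View pics/topc.png

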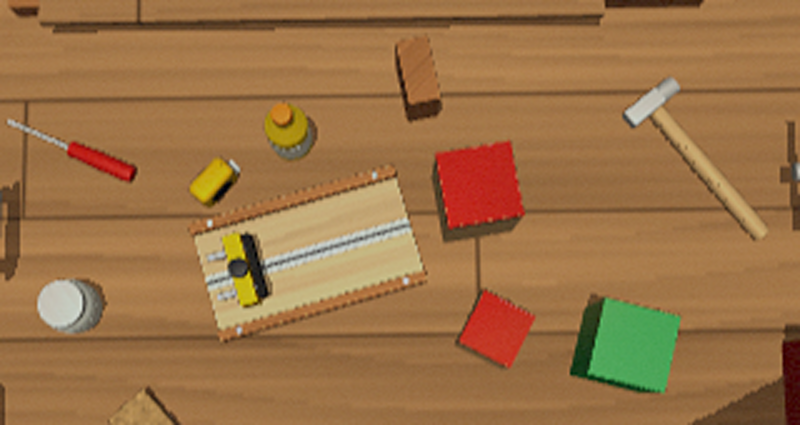

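View pics/scenec.png

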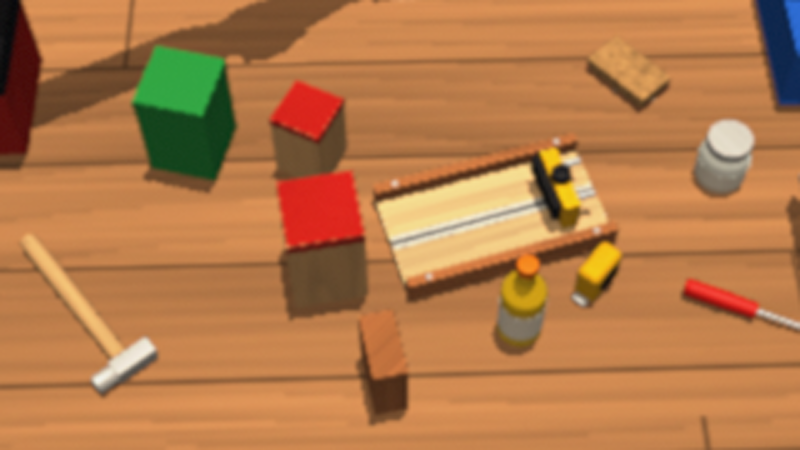

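View pics/top0.png

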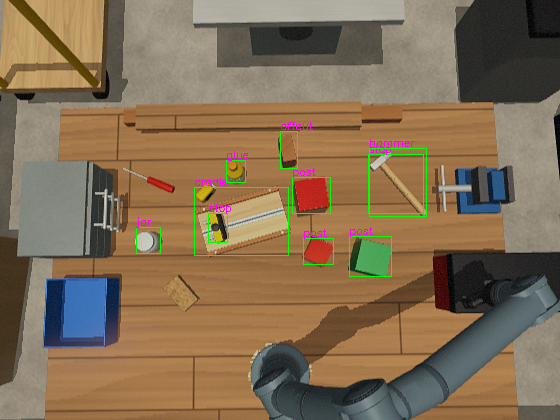

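The top view shows three post-like things: a large red-topped one at (312,196), a small red-topped one at (318,252) and a green one at (370,257). The large red one is meant: it isn't green, it's the larger of the remaining two, and it stands at the cradle mouth. The enlarged crops confirm this. Next I'll measure it.

```bash
cat > m.py <<'E'
from h import *
def rect(pts):
    (c,s,a)=cv2.minAreaRect(pts.astype(np.float32)*1000); return np.round(c,1),np.round(s,1),round(a,2)
def topface(w,xr,yr,zr):
    with np.errstate(invalid='ignore'):
        m=(w[...,0]>xr[0])&(w[...,0]<xr[1])&(w[...,1]>yr[0])&(w[...,1]<yr[1])&(w[...,2]>zr[0])&(w[...,2]<zr[1])
    return w[m]
E
python3 - <<'E'
from m import *
f=grab_frame("top");w=cloud(f);hsv=cv2.cvtColor(f["frame"],cv2.COLOR_RGB2HSV)
for n,(u,v) in dict(big=(312,194),small=(318,250),green=(372,257),bed=(260,215),stop=(214,228),bench=(330,220)).items(): print(n,np.round(w[v,u],4))
red=((hsv[...,0]<8)|(hsv[...,0]>172))&(hsv[...,1]>190)
for n,(a,b,c,d) in dict(big=(285,335,170,220),small=(300,340,235,270)).items():
    m=np.zeros_like(red);m[c:d,a:b]=red[c:d,a:b]
    p=w[m];zz=np.nanmedian(p[:,2]);p=p[np.abs(p[:,2]-zz)<.012]
    print(n,len(p),zz,rect(p[:,:2]),p.mean(0))
# fences
P=topface(w,(0.35,.75),(-.15,.4),(.030,.05)); 
m=np.isfinite(w[...,2])&(w[...,2]>.030)&(w[...,2]<.05); im=np.zeros((420,560),np.uint8);im[m]=255
im2=im[170:270,180:300];cv2.imwrite("pics/fence.png",cv2.resize(im2,None,fx=5,fy=5,interpolation=0))
h=(np.clip(w[...,2],0,.2)/.2*255); cv2.imwrite("pics/hmap.png",cv2.resize(np.nan_to_num(h).astype(np.uint8)[120:290,180:400],None,fx=3.6,fy=3.5,interpolation=0))
np.save("top1.npy",w)
E
```

```text
big [ 0.5904 -0.1117  0.1598]
small [ 0.4111 -0.1301  0.1185]
green [ 0.3842 -0.2973  0.1611]
bed [0.543  0.0628 0.0174]
stop [0.4917 0.2161 0.0853]
bench [ 0.5226 -0.1846  0.0114]
big 894 0.160383555143013 (array([ 593.5, -109.6]), array([99. , 99.6]), 8.98) [ 0.59261124 -0.10963552  0.16029611]
small 521 0.12163601569610634 (array([ 408.2, -130.8]), array([74.5, 74.7]), 61.85) [ 0.40717004 -0.13022441  0.12151255]
```

View pics/fence.png

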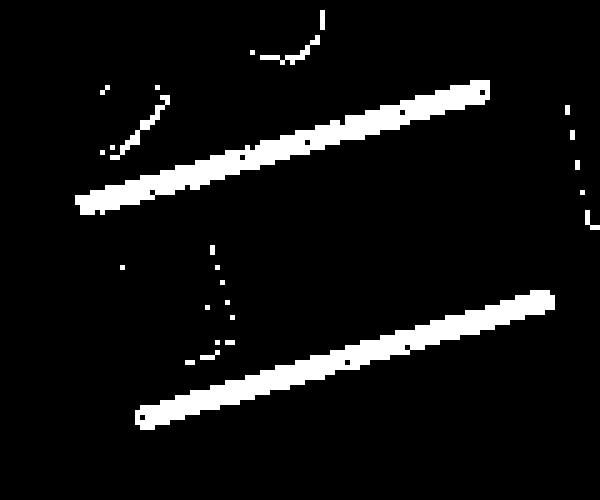

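Run:
```python
from m import *
w=np.load("top1.npy")
m=np.isfinite(w[...,2])&(w[...,2]>.030)&(w[...,2]<.05)
n,l,s,c=cv2.connectedComponentsWithStats(m.astype(np.uint8))
R=[]
for i in range(1,n):
    if s[i,4]>150 and 180<c[i][0]<300 and 170<c[i][1]<270:
        p=w[l==i]; r=rect(p[:,:2]); d=np.linalg.svd(p[:,:2]-p[:,:2].mean(0))[2][0]; d*=np.sign(d[1])
        pr=(p[:,:2]-p[:,:2].mean(0))@d
        print(s[i],r,d,np.arctan2(-d[0],d[1]),p.mean(0),"ends",p[:,:2].mean(0)+d*pr.min(),p[:,:2].mean(0)+d*pr.max()); R.append((p[:,:2].mean(0),d,pr.min(),pr.max()))
d=R[0][1]+R[1][1];d/=np.linalg.norm(d);ex=np.array([d[1],-d[0]])
mid=(R[0][0]+R[1][0])/2
print("gap",(R[0][0]-R[1][0])@ex,"yaw",np.arctan2(-d[0],d[1]))
lo=np.mean([ (r[0]-mid)@d+r[2] for r in R]);hi=np.mean([ (r[0]-mid)@d+r[3] for r in R]);print(lo,hi,hi-lo)
o=mid+d*((lo+hi)/2-.15);print("origin",o)
P=np.array([.5935,-.1096]);print("post in cradle",(P-o)@ex,(P-o)@d)
np.savez("cr.npz",o=o,d=d,ex=ex)
q=w[...,:2]-o;cy=q@d;cx=q@ex
# stop profile
mm=np.isfinite(cy)&(abs(cx)<.05)&(w[...,2]>.045)&(cy>.1)&(cy<.32)
hh=np.histogram(cy[mm],bins=np.arange(.15,.3,.005));print(list(zip(np.round(hh[1],3),hh[0])))
mz=[(round(a,3),np.round(np.median(w[...,2][mm&(cy>a)&(cy<a+.005)]),3)) for a in np.arange(.15,.3,.005) if (mm&(cy>a)&(cy<a+.005)).any()];print(mz)
```

```text
[195 186  83  27 389] (array([597.6, 144.7]), array([ 16.7, 300. ]), 15.74) [-0.26924382  0.96307205] 0.272607771265604 [0.59727343 0.14485125 0.039811  ] ends [6.37704619e-01 2.30840967e-04] [0.55693911 0.28912514]
[207 228  84  28 387] (array([448.8, 102.6]), array([ 15.8, 299.9]), 15.6) [-0.26960208  0.96297182] 0.2729797825495023 [0.44870716 0.10218523 0.03960443] ends [ 0.4890351  -0.04185917] [0.40817161 0.24697118]
gap 0.15456777965274957 yaw 0.27279377690755313
-0.14987446104317978 0.15007958492878817 0.29995404597196795
origin [ 0.5633761  -0.02083628]
post in cradle 0.005094990482131712 -0.09359747796689788
[(np.float64(0.15), np.int64(0)), (np.float64(0.155), np.int64(0)), (np.float64(0.16), np.int64(0)), (np.float64(0.165), np.int64(0)), (np.float64(0.17), np.int64(0)), (np.float64(0.175), np.int64(0)), (np.float64(0.18), np.int64(0)), (np.float64(0.185), np.int64(0)), (np.float64(0.19), np.int64(0)), (np.float64(0.195), np.int64(0)), (np.float64(0.2), np.int64(0)), (np.float64(0.205), np.int64(0)), (np.float64(0.21), np.int64(0)), (np.float64(0.215), np.int64(41)), (np.f
[... 358 characters left out ...]
p.int64(10)), (np.float64(0.275), np.int64(7)), (np.float64(0.28), np.int64(7)), (np.float64(0.285), np.int64(0)), (np.float64(0.29), np.int64(0))]
[(np.float64(0.215), np.float64(0.069)), (np.float64(0.22), np.float64(0.07)), (np.float64(0.225), np.float64(0.072)), (np.float64(0.23), np.float64(0.071)), (np.float64(0.235), np.float64(0.073)), (np.float64(0.24), np.float64(0.071)), (np.float64(0.245), np.float64(0.072)), (np.float64(0.25), np.float64(0.072)), (np.float64(0.255), np.float64(0.065)), (np.float64(0.26), np.float64(0.058)), (np.float64(0.265), np.float64(0.056)), (np.float64(0.27), np.float64(0.057)), (np.float64(0.275), np.float64(0.058)), (np.float64(0.28), np.float64(0.058))]
```

```bash
cat > k.py <<'E'
from h import *
from scipy.spatial.transform import Rotation as Ro
c=np.load("cr.npz");o,d,ex=c["o"],c["d"],c["ex"]
D=np.array([*d,0]);EX=np.array([*ex,0]);UZ=np.array([0,0,1.])
def Rt(deg,s=1):
    a=np.radians(deg);z=np.sin(a)*D-np.cos(a)*UZ;y=s*EX;return np.stack([np.cross(y,z),y,z],1)
def cw(x,y,z): return np.array([*(o+x*ex+y*d),z])
def tc(p): p=np.asarray(p);q=p[:2]-o;return np.array([q@ex,q@d,p[2]])
def go(tip,R,st=None,tl=.014):
    "tip in cradle coords"
    st=st or get_obs();T=cw(*tip)-R[:,2]*tl
    rv=Ro.from_matrix(R@np.array(st["ee_rot"]).T).as_rotvec()
    print("trans cm",np.round((T-st["tcp_pos"])*100,2),"rot",np.round(rv,3))
def stt():
    s=get_obs();R=np.array(s["ee_rot"]);tip=np.array(s["tcp_pos"])+.014*R[:,2]
    F=np.array(s["contact_force"])
    print("t",round(float(s["t"]),2),"tip cradle mm",np.round(tc(tip)*1000,1),"F(ex,d,z)",np.round([F[:2]@ex,F[:2]@d,F[2]],2),"open",round(float(s["opening"]),2),"q",np.round(s["qpos"],2),"tilt",np.round(np.degrees(np.arccos(-R[2,2])),1))
E
python3 - <<'E'
from k import *
for s in (1,-1): go((.005,-.24,.28),Rt(45,s))
stt()
w=np.load("top1.npy")
for u,v in ((380,160),(424,213),(400,185),(355,240),(390,275)): print(u,v,np.round(w[v,u],3))
E
```

```text
trans cm [36.34 33.02  4.46] rot [ 0.773 -0.357  1.333]
trans cm [36.34 33.02  4.46] rot [ 0.372  0.806 -1.63 ]
t 0.85 tip cradle mm [-434.  -469.9  231.3] F(ex,d,z) [-0.42 -0.66  0.35] open 1.0 q [ 1.04  0.38  0.04  1.6  -0.02  1.16 -0.05] tilt 0.0
380 160 [ 0.734 -0.367  0.027]
424 213 [ 0.542 -0.515  0.02 ]
400 185 [ 0.642 -0.433  0.029]
355 240 [ 0.452 -0.273 -0.006]
390 275 [ 0.327 -0.391 -0.003]
```

Request:
apply_moves:
  plan:
    - {"translation": [4,4,6],"rotation": [0.08,-0.04,0.13],"fingers": 5}
    - {"translation": [36,33,6],"rotation": [0.77,-0.36,1.33],"fingers": 5}
    - {"translation": [36,33,6],"rotation": [0.77,-0.36,1.33],"fingers": 5}
    - {"translation": [36,33,6],"rotation": [0.77,-0.36,1.33],"fingers": 5}
    - {"translation": [36,33,6],"rotation": [0.77,-0.36,1.33],"fingers": 5}

```text
t: 1.27
tcp_pos: [0.4158, -0.4576, 0.2874]
ee_rot: [[0.56, 0.826, 0.059], [0.772, -0.546, 0.325], [0.301, -0.137, -0.944]]
contact_force: [-0.0, -0.4, -0.4]
opening: 0.581
```

Run:
```python
from k import *
stt();go((.005,-.24,.28),Rt(45,1))
```

```text
t 1.27 tip cradle mm [-257.8 -376.7  274.2] F(ex,d,z) [-0.14 -0.37 -0.41] open 0.58 q [ 1.    0.44 -0.15  1.47 -0.2   1.46  0.3 ] tilt 19.3
trans cm [21.97 19.74  0.25] rot [ 0.462 -0.213  0.806]
```

Request:
apply_moves:
  plan:
    - {"translation": [22,20,1],"rotation": [0.46,-0.21,0.81],"fingers": 5}
    - {"translation": [22,20,1],"rotation": [0.46,-0.21,0.81],"fingers": 5}
    - {"translation": [22,20,1],"rotation": [0.46,-0.21,0.81],"fingers": 5}
    - {"translation": [22,20,1],"rotation": [0.46,-0.21,0.81],"fingers": 5}
    - {"translation": [22,20,1],"rotation": [0.46,-0.21,0.81],"fingers": 5}

```text
t: 1.68
tcp_pos: [0.5699, -0.318, 0.2937]
ee_rot: [[0.065, 0.995, -0.07], [0.805, -0.011, 0.593], [0.59, -0.095, -0.802]]
contact_force: [0.3, -0.2, -0.1]
opening: 0.586
```

Run:
```python
from k import *
stt();go((.005,-.24,.28),Rt(45,1))
```

```text
t 1.68 tip cradle mm [ -72.4 -279.6  282.4] F(ex,d,z) [ 0.2  -0.25 -0.12] open 0.59 q [ 0.86  0.66 -0.34  1.23 -0.29  1.69  0.53] tilt 36.7
trans cm [ 6.56  5.78 -0.38] rot [ 0.163 -0.074  0.276]
```

Request:
apply_moves:
  plan:
    - {"translation": [6.6,5.8,0],"rotation": [0.16,-0.07,0.28],"fingers": 5}
    - {"translation": [6.6,5.8,0],"rotation": [0.16,-0.07,0.28],"fingers": 5}
    - {"translation": [6.6,5.8,0],"rotation": [0.16,-0.07,0.28],"fingers": 5}
    - {"translation": [6.6,5.8,0],"rotation": [0.16,-0.07,0.28],"fingers": 5}

```text
t: 2.02
tcp_pos: [0.6378, -0.2546, 0.2902]
ee_rot: [[-0.194, 0.96, -0.202], [0.677, 0.28, 0.68], [0.71, -0.005, -0.705]]
contact_force: [-0.8, -1.1, -2.1]
opening: 0.59
```

Run:
```python
from k import *
stt();go((.005,-.24,.28),Rt(45,1))
f=grab_frame("scene");save(f,"s1.png")
```

```text
t 2.02 tip cradle mm [   8.5 -235.3  280.4] F(ex,d,z) [-1.01 -0.81 -2.06] open 0.59 q [ 0.75  0.83 -0.43  1.03 -0.29  1.84  0.65] tilt 45.2
trans cm [-0.23 -0.55 -0.03] rot [-0.002 -0.006 -0.011]
```

View pics/s1.png

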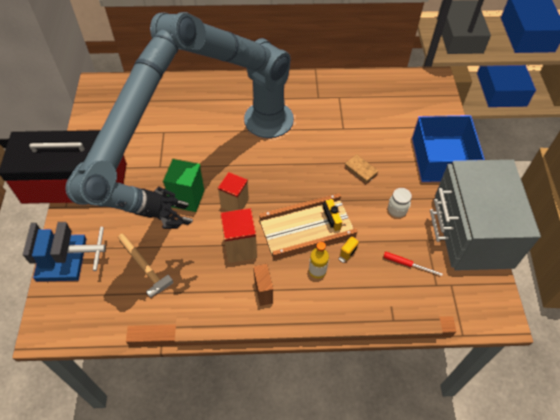

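The scene view shows the gripper at about (170,210), behind the red post at (238,232) and clear of the green post. I'll lower it in stages.

Request:
apply_moves:
  plan:
    - {"translation": [0,0,-4],"rotation": [0,0,0],"fingers": 5}
    - {"translation": [0,0,-8],"rotation": [0,0,0],"fingers": 5}
    - {"translation": [0,0,-12],"rotation": [0,0,0],"fingers": 5}
    - {"translation": [0,0,-12],"rotation": [0,0,0],"fingers": 5}

```text
t: 2.4
tcp_pos: [0.6288, -0.262, 0.1635]
ee_rot: [[-0.173, 0.963, -0.204], [0.685, 0.267, 0.678], [0.708, -0.022, -0.706]]
contact_force: [-1.9, 0.1, -2.9]
opening: 0.583
```

Run:
```python
from k import *
stt();go((.005,-.22,.022),Rt(45,1))
f=grab_frame("scene");save(f,"s2.png");w=cloud(f)
for u,v in((95,190),(70,130),(90,160)):print(u,v,w[v,u])
f=grab_frame("top");save(f,"t2.png")
```

```text
t 2.4 tip cradle mm [  -2.2 -239.9  153.6] F(ex,d,z) [-1.77  0.6  -2.85] open 0.58 q [ 0.76  0.93 -0.4   1.12 -0.25  1.68  0.73] tilt 45.1
trans cm [  0.13   2.11 -13.16] rot [ 0.005 -0.022  0.002]
95 190 [ 0.6522292  -0.47360497  0.43908452]
70 130 [ 0.20986505 -0.69363455  0.19325461]
90 160 [ 0.3412708  -0.60581815  0.18700762]
```

View pics/s2.png

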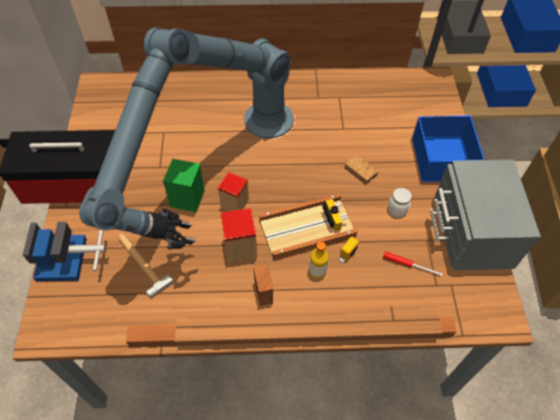

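View pics/t2.png

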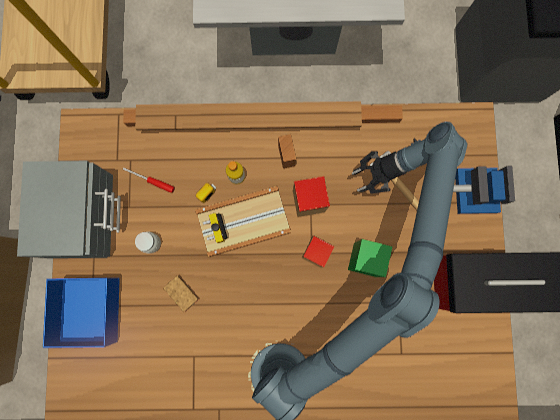

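The views show nothing near the hand or the wrist (the wrist is about 0.44 m up), and the posts are untouched. Lowering to pushing height.

Request:
apply_moves:
  plan:
    - {"translation": [0,0,-4],"rotation": [0,-0.01,0],"fingers": 5}
    - {"translation": [0,0,-8],"rotation": [0,-0.02,0],"fingers": 5}
    - {"translation": [0,0,-11],"rotation": [0,-0.02,0],"fingers": 5}
    - {"translation": [0,0,-13],"rotation": [0,-0.02,0],"fingers": 5}
    - {"translation": [0,0,-13],"rotation": [0,-0.02,0],"fingers": 5}

```text
t: 2.92
tcp_pos: [0.6335, -0.2605, 0.0412]
ee_rot: [[-0.198, 0.963, -0.183], [0.684, 0.27, 0.678], [0.702, 0.009, -0.712]]
contact_force: [-0.7, 0.6, -0.2]
opening: 0.585
```

Run:
```python
from k import *
stt();grab_frame("top");grab_frame("top");stt();go((.005,-.16,.024),Rt(45,1))
```

```text
t 2.92 tip cradle mm [   3.1 -239.9   31.3] F(ex,d,z) [-0.55  0.73 -0.19] open 0.58 q [ 0.76  1.06 -0.38  1.14 -0.22  1.53  0.82] tilt 44.6
t 3.02 tip cradle mm [   5.9 -241.    36. ] F(ex,d,z) [ 0.03 -0.45  0.39] open 0.58 q [ 0.76  1.06 -0.39  1.14 -0.22  1.53  0.82] tilt 44.4
trans cm [-2.25  7.77 -1.21] rot [ 0.005  0.017 -0.   ]
```

Request:
apply_moves:
  plan:
    - {"translation": [-0.6,2,-0.6],"rotation": [0,0.015,0],"fingers": 5}
    - {"translation": [-1.2,4,-1.3],"rotation": [0,0.015,0],"fingers": 5}
    - {"translation": [-1.8,6,-1.3],"rotation": [0,0.015,0],"fingers": 5}
    - {"translation": [-1.9,6.7,-1.3],"rotation": [0,0.015,0],"fingers": 5}
    - {"translation": [-1.9,6.7,-1.3],"rotation": [0,0.015,0],"fingers": 5}

```text
t: 3.43
tcp_pos: [0.6186, -0.1906, 0.0345]
ee_rot: [[-0.197, 0.962, -0.19], [0.683, 0.274, 0.677], [0.703, 0.004, -0.711]]
contact_force: [0.3, 0.2, 1.5]
opening: 0.589
```

Run:
```python
from k import *
for i in range(3):
  stt();f=grab_frame("wrist")
save(f,"w1.png");go((.005,-.16,.022),Rt(45,1))
f=grab_frame("top");im=cv2.cvtColor(f["frame"],cv2.COLOR_RGB2BGR)[150:270,190:430];cv2.imwrite("pics/t3.png",cv2.resize(im,None,fx=3.3,fy=3.3,interpolation=2))
```

```text
t 3.43 tip cradle mm [   7.4 -168.5   24.5] F(ex,d,z) [0.35 0.15 1.46] open 0.59 q [ 0.73  1.   -0.41  1.31 -0.24  1.41  0.79] tilt 44.7
t 3.48 tip cradle mm [   6.8 -170.7   23.7] F(ex,d,z) [0.4  1.06 0.84] open 0.59 q [ 0.73  1.   -0.41  1.31 -0.24  1.41  0.79] tilt 44.6
t 3.53 tip cradle mm [   6.1 -172.2   22.8] F(ex,d,z) [ 0.29 -0.46  0.52] open 0.59 q [ 0.74  1.   -0.41  1.3  -0.24  1.41  0.79] tilt 44.5
trans cm [-0.39  1.24 -0.02] rot [0.008 0.003 0.   ]
```

View pics/t3.png

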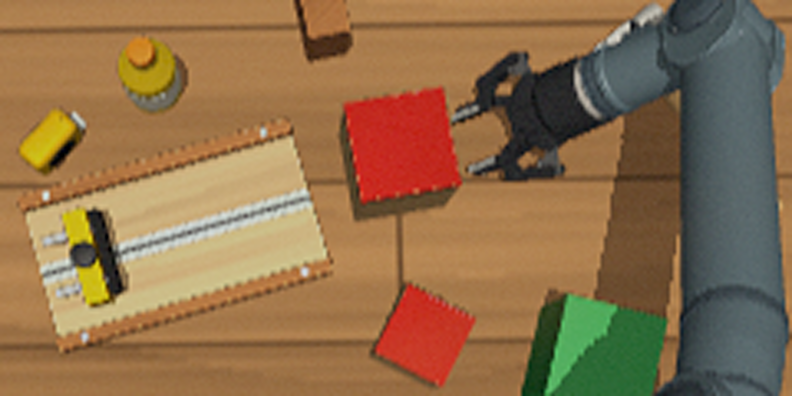

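View pics/w1.png

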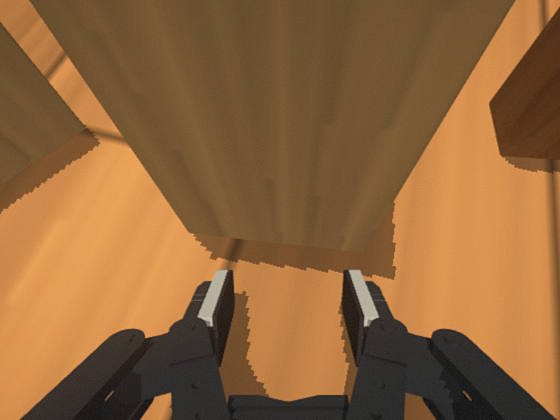

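Request:
apply_moves:
  plan:
    - {"translation": [-0.1,0.4,0],"rotation": [0,0,0],"fingers": 5}
    - {"translation": [-0.2,0.8,0],"rotation": [0,0,0],"fingers": 5}
    - {"translation": [-0.3,1.1,0],"rotation": [0,0,0],"fingers": 5}
    - {"translation": [-0.4,1.5,0],"rotation": [0,0,0],"fingers": 5}
    - {"translation": [-0.5,1.8,0],"rotation": [0,0,0],"fingers": 5}

```text
t: 4.05
tcp_pos: [0.6113, -0.1747, 0.0301]
ee_rot: [[-0.192, 0.963, -0.191], [0.684, 0.271, 0.677], [0.703, -0.001, -0.711]]
contact_force: [2.1, -3.8, 1.6]
opening: 0.587
```

```bash
cat > po.py <<'E'
from k import *
def post(standing=True,name=None):
    f=grab_frame("top");w=cloud(f);hsv=cv2.cvtColor(f["frame"],cv2.COLOR_RGB2HSV)
    red=((hsv[...,0]<8)|(hsv[...,0]>172))&(hsv[...,1]>190)
    m=red&np.isfinite(w[...,2])&(w[...,2]>.13)&(w[...,0]>.48)&(w[...,0]<.75)&(w[...,1]>-.25)&(w[...,1]<.1)
    p=w[m];zz=np.median(p[:,2]);p=p[np.abs(p[:,2]-zz)<.012]
    C,S,A=cv2.minAreaRect((p[:,:2]*1000).astype(np.float32))
    A=(A+45)%90-45
    n=np.linalg.lstsq(np.c_[p[:,:2],np.ones(len(p))],p[:,2],rcond=None)[0]
    print("post top centre cradle mm",np.round(tc([C[0]/1e3,C[1]/1e3,zz])*1e3,1),"size",np.round(S,1),"yaw err rad",round(np.radians(A)-.2728,3),"tilt slopes",np.round(n[:2],3))
    if name: 
        im=cv2.cvtColor(f["frame"],cv2.COLOR_RGB2BGR)[150:270,190:430];cv2.imwrite("pics/"+name,cv2.resize(im,None,fx=3.3,fy=3.3,interpolation=2))
E
python3 - <<'E'
from po import *
stt();post();stt()
E
```

```text
t 4.05 tip cradle mm [   4.7 -151.2   20.2] F(ex,d,z) [ 1.03 -4.21  1.57] open 0.59 q [ 0.73  0.98 -0.42  1.35 -0.24  1.38  0.78] tilt 44.7
post top centre cradle mm [  4.9 -93.3 160.2] size [98.4 99.3] yaw err rad -0.112 tilt slopes [0.007 0.003]
t 4.1 tip cradle mm [   4.8 -151.3   20.3] F(ex,d,z) [ 0.73 -0.7   0.19] open 0.58 q [ 0.73  0.98 -0.42  1.35 -0.24  1.38  0.78] tilt 44.7
```

Request:
apply_moves:
  plan:
    - {"translation": [-0.1,0.3,0.05],"rotation": [0,0,0],"fingers": 5}
    - {"translation": [-0.2,0.7,0.1],"rotation": [0,0,0],"fingers": 5}
    - {"translation": [-0.3,1.0,0.1],"rotation": [0,0,0],"fingers": 5}
    - {"translation": [-0.4,1.4,0.1],"rotation": [0,0,0],"fingers": 5}
    - {"translation": [-0.5,1.7,0.1],"rotation": [0,0,0],"fingers": 5}

```text
t: 4.52
tcp_pos: [0.6064, -0.1578, 0.0312]
ee_rot: [[-0.192, 0.963, -0.191], [0.685, 0.271, 0.677], [0.703, -0.001, -0.711]]
contact_force: [2.3, -1.8, -0.7]
opening: 0.585
```

Run:
```python
from po import *
stt();post();stt()
```

```text
t 4.52 tip cradle mm [   4.5 -133.6   21.3] F(ex,d,z) [ 1.79 -2.33 -0.68] open 0.59 q [ 0.72  0.97 -0.43  1.39 -0.25  1.35  0.77] tilt 44.7
post top centre cradle mm [  0.8 -78.6 160.6] size [99.  99.1] yaw err rad -0.009 tilt slopes [ 0.006 -0.002]
t 4.57 tip cradle mm [   4.4 -132.4   21.5] F(ex,d,z) [ 1.14 -1.67 -0.52] open 0.59 q [ 0.72  0.97 -0.43  1.39 -0.25  1.35  0.77] tilt 44.8
```

Request:
apply_moves:
  plan:
    - {"translation": [-0.1,0.4,0],"rotation": [0,0,0],"fingers": 5}
    - {"translation": [-0.2,0.8,0],"rotation": [0,0,0],"fingers": 5}
    - {"translation": [-0.3,1.2,0],"rotation": [0,0,0],"fingers": 5}
    - {"translation": [-0.4,1.6,0],"rotation": [0,0,0],"fingers": 5}
    - {"translation": [-0.55,1.9,0],"rotation": [0,0,0],"fingers": 5}

```text
t: 4.98
tcp_pos: [0.6005, -0.1386, 0.0314]
ee_rot: [[-0.192, 0.963, -0.192], [0.684, 0.271, 0.677], [0.704, -0.002, -0.71]]
contact_force: [1.4, -4.4, -0.9]
opening: 0.585
```

Run:
```python
from po import *
stt();post();stt()
```

```text
t 4.98 tip cradle mm [   4.  -113.5   21.4] F(ex,d,z) [ 0.16 -4.63 -0.85] open 0.59 q [ 0.72  0.95 -0.44  1.43 -0.26  1.32  0.77] tilt 44.7
post top centre cradle mm [ -0.7 -58.9 160.3] size [98.3 99.1] yaw err rad 0.004 tilt slopes [0.01  0.001]
t 5.03 tip cradle mm [   3.9 -112.3   21.5] F(ex,d,z) [ 1.16 -2.28 -1.54] open 0.59 q [ 0.72  0.95 -0.44  1.43 -0.26  1.32  0.77] tilt 44.8
```

Request:
apply_moves:
  plan:
    - {"translation": [-0.04,0.15,0],"rotation": [0,0,0],"fingers": 5}
    - {"translation": [-0.08,0.3,0],"rotation": [0,0,0],"fingers": 5}
    - {"translation": [-0.12,0.4,0],"rotation": [0,0,0],"fingers": 5}
    - {"translation": [-0.16,0.55,0],"rotation": [0,0,0],"fingers": 5}
    - {"translation": [-0.2,0.7,0],"rotation": [0,0,0],"fingers": 5}

```text
t: 5.45
tcp_pos: [0.5987, -0.1326, 0.0314]
ee_rot: [[-0.191, 0.963, -0.191], [0.685, 0.271, 0.677], [0.703, -0.002, -0.711]]
contact_force: [1.0, -4.8, 1.0]
opening: 0.586
```

Run:
```python
from po import *
stt();post();stt()
```

```text
t 5.45 tip cradle mm [   3.9 -107.3   21.4] F(ex,d,z) [-0.29 -4.85  0.97] open 0.59 q [ 0.72  0.94 -0.44  1.45 -0.26  1.31  0.76] tilt 44.7
post top centre cradle mm [ -0.2 -53.  160.1] size [98.8 99.8] yaw err rad 0.003 tilt slopes [ 0.001 -0.001]
t 5.5 tip cradle mm [   4.  -106.7   21.5] F(ex,d,z) [ 0.24 -4.23 -0.49] open 0.58 q [ 0.72  0.94 -0.44  1.45 -0.26  1.31  0.76] tilt 44.7
```

Request:
apply_moves:
  plan:
    - {"translation": [-0.02,0.07,0],"rotation": [0,0,0],"fingers": 5}
    - {"translation": [-0.04,0.14,0],"rotation": [0,0,0],"fingers": 5}
    - {"translation": [-0.06,0.2,0],"rotation": [0,0,0],"fingers": 5}

```text
t: 5.75
tcp_pos: [0.5982, -0.1305, 0.0314]
ee_rot: [[-0.191, 0.963, -0.191], [0.685, 0.271, 0.677], [0.703, -0.002, -0.711]]
contact_force: [0.6, -4.8, 0.2]
opening: 0.584
```

Run:
```python
from po import *
stt();post();stt()
```

```text
t 5.75 tip cradle mm [   4.  -105.1   21.5] F(ex,d,z) [-0.68 -4.78  0.17] open 0.58 q [ 0.72  0.94 -0.44  1.45 -0.26  1.31  0.76] tilt 44.7
post top centre cradle mm [ -0.5 -51.3 160.2] size [ 98.5 100.7] yaw err rad 0.006 tilt slopes [0.002 0.003]
t 5.8 tip cradle mm [   4.  -104.9   21.5] F(ex,d,z) [ 0.5  -5.51  1.31] open 0.59 q [ 0.72  0.94 -0.44  1.45 -0.26  1.31  0.76] tilt 44.7
```

Request:
apply_moves:
  plan:
    - {"translation": [-0.02,0.08,0],"rotation": [0,0,0],"fingers": 5}
    - {"translation": [-0.04,0.15,0],"rotation": [0,0,0],"fingers": 5}
    - {"translation": [-0.05,0.18,0],"rotation": [0,0,0],"fingers": 5}

```text
t: 6.05
tcp_pos: [0.598, -0.1297, 0.0314]
ee_rot: [[-0.191, 0.963, -0.19], [0.686, 0.27, 0.676], [0.702, -0.001, -0.712]]
contact_force: [1.2, -5.6, 2.2]
opening: 0.586
```

Run:
```python
from po import *
stt();post();stt()
```

```text
t 6.05 tip cradle mm [   4.  -104.3   21.5] F(ex,d,z) [-0.32 -5.73  2.2 ] open 0.59 q [ 0.71  0.94 -0.44  1.45 -0.26  1.31  0.76] tilt 44.6
post top centre cradle mm [ -0.3 -49.7 160.3] size [98.7 98.9] yaw err rad 0.012 tilt slopes [0.003 0.001]
t 6.1 tip cradle mm [   3.9 -104.3   21.4] F(ex,d,z) [ 0.45 -6.6   0.29] open 0.58 q [ 0.71  0.94 -0.44  1.45 -0.26  1.31  0.76] tilt 44.6
```

Contact with the step is confirmed: the tip only moved 0.6 mm for 1.9 mm commanded, the force rose to about 6 N, the post's y is about -50 mm and it's square within 0.012 rad. Backing off and raising for the high push.

Request:
apply_moves:
  plan:
    - {"translation": [0.5,-1.9,0],"rotation": [0,0,0],"fingers": 5}
    - {"translation": [0.8,-2.9,2],"rotation": [0,0,0],"fingers": 5}
    - {"translation": [0.8,-2.9,6],"rotation": [0,0,0],"fingers": 5}
    - {"translation": [0.8,-2.9,10],"rotation": [0,0,0],"fingers": 5}
    - {"translation": [0.8,-2.9,12.4],"rotation": [0,0,0],"fingers": 5}

```text
t: 6.52
tcp_pos: [0.6063, -0.1541, 0.1597]
ee_rot: [[-0.195, 0.962, -0.193], [0.68, 0.274, 0.68], [0.707, 0.001, -0.707]]
contact_force: [1.2, -0.1, 0.9]
opening: 0.586
```

Run:
```python
from po import *
stt();post();stt();go((.0,-.12,.145),Rt(45,1))
```

```text
t 6.52 tip cradle mm [   5.4 -130.   149.8] F(ex,d,z) [ 1.11 -0.41  0.94] open 0.59 q [ 0.74  0.8  -0.46  1.38 -0.3   1.5   0.7 ] tilt 45.0
post top centre cradle mm [ -0.4 -49.7 160.3] size [98.9 98.9] yaw err rad 0.01 tilt slopes [0.007 0.004]
t 6.57 tip cradle mm [   7.8 -130.9  154.7] F(ex,d,z) [ 0.94 -0.13  3.81] open 0.59 q [ 0.74  0.8  -0.46  1.38 -0.3   1.5   0.7 ] tilt 44.8
trans cm [-1.04  0.83 -0.97] rot [ 0.001  0.008 -0.005]
```

Request:
apply_moves:
  plan:
    - {"translation": [-0.6,0.3,-0.8],"rotation": [0,0,0],"fingers": 5}
    - {"translation": [-0.8,1.0,-0.8],"rotation": [0,0,0],"fingers": 5}
    - {"translation": [-1.0,1.6,-0.8],"rotation": [0,0,0],"fingers": 5}
    - {"translation": [-1.1,2.0,-0.8],"rotation": [0,0,0],"fingers": 5}
    - {"translation": [-1.2,2.4,-0.8],"rotation": [0,0,0],"fingers": 5}

```text
t: 6.98
tcp_pos: [0.5925, -0.1311, 0.1462]
ee_rot: [[-0.191, 0.962, -0.195], [0.682, 0.273, 0.679], [0.706, -0.004, -0.708]]
contact_force: [-1.0, -3.9, 0.7]
opening: 0.583
```

Run:
```python
from po import *
stt();post();stt();go((.0,-.08,.145),Rt(45,1))
```

```text
t 6.98 tip cradle mm [  -1.8 -104.2  136.3] F(ex,d,z) [-2.06 -3.47  0.74] open 0.58 q [ 0.74  0.78 -0.47  1.46 -0.3   1.44  0.7 ] tilt 44.9
post top centre cradle mm [ -0.2 -50.1 160.4] size [ 99.3 100. ] yaw err rad -0.002 tilt slopes [ 0.004 -0.001]
t 7.03 tip cradle mm [  -1.5 -104.4  136.7] F(ex,d,z) [-0.02 -0.85 -1.48] open 0.58 q [ 0.74  0.78 -0.47  1.46 -0.3   1.44  0.7 ] tilt 44.8
trans cm [-0.52  2.38  0.83] rot [ 0.003 -0.002 -0.004]
```

Request:
apply_moves:
  plan:
    - {"translation": [-0.14,0.5,0.2],"rotation": [0,0,0],"fingers": 5}
    - {"translation": [-0.27,1.0,0.4],"rotation": [0,0,0],"fingers": 5}
    - {"translation": [-0.4,1.5,0.6],"rotation": [0,0,0],"fingers": 5}
    - {"translation": [-0.54,2.0,0.8],"rotation": [0,0,0],"fingers": 5}
    - {"translation": [-0.67,2.4,1.0],"rotation": [0,0,0],"fingers": 5}

```text
t: 7.45
tcp_pos: [0.5876, -0.1111, 0.1592]
ee_rot: [[-0.191, 0.963, -0.189], [0.686, 0.269, 0.676], [0.702, -0.0, -0.712]]
contact_force: [0.3, -6.7, 6.0]
opening: 0.588
```

Run:
```python
from po import *
stt();post(name="t4.png");stt();f=grab_frame("scene");im=cv2.cvtColor(f["frame"],cv2.COLOR_RGB2BGR)[150:320,130:370];cv2.imwrite("pics/s4.png",cv2.resize(im,None,fx=3.3,fy=3.3,interpolation=2))
```

```text
t 7.45 tip cradle mm [ -1.  -83.7 149.2] F(ex,d,z) [-1.48 -6.53  5.97] open 0.59 q [ 0.73  0.74 -0.48  1.5  -0.32  1.42  0.69] tilt 44.6
post top centre cradle mm [ -0.4 -28.9 166.1] size [98.6 97.9] yaw err rad 0.015 tilt slopes [ 0.034 -0.131]
t 7.5 tip cradle mm [ -0.8 -82.3 149.8] F(ex,d,z) [-1.96 -2.23  5.15] open 0.59 q [ 0.73  0.74 -0.48  1.5  -0.32  1.42  0.69] tilt 44.7
```

View pics/s4.png

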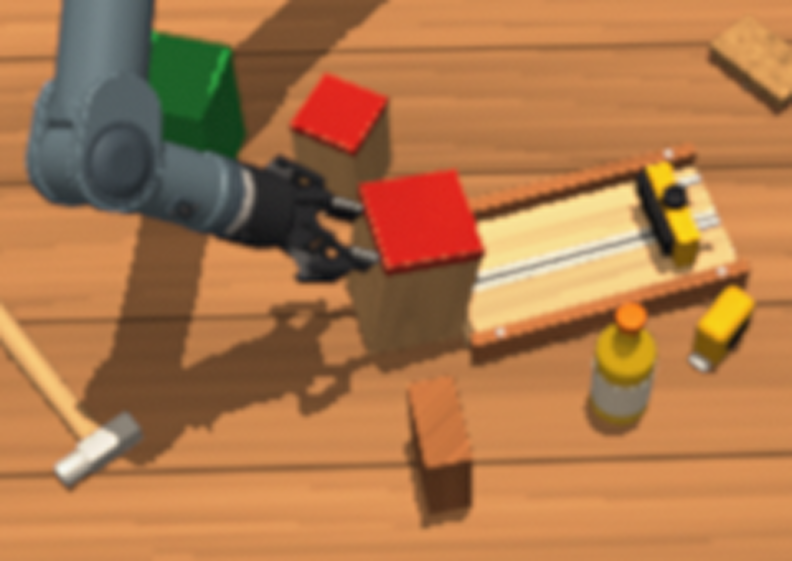

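The post is tipping squarely, about 8 degrees so far, with the red top at (425,220) in the crop. Continuing.

Request:
apply_moves:
  plan:
    - {"translation": [-0.14,0.5,0],"rotation": [0,0,0],"fingers": 5}
    - {"translation": [-0.27,1.0,0],"rotation": [0,0,0],"fingers": 5}
    - {"translation": [-0.4,1.5,0],"rotation": [0,0,0],"fingers": 5}
    - {"translation": [-0.54,2.0,0],"rotation": [0,0,0],"fingers": 5}
    - {"translation": [-0.67,2.4,0],"rotation": [0,0,0],"fingers": 5}

```text
t: 7.97
tcp_pos: [0.5815, -0.0853, 0.1591]
ee_rot: [[-0.192, 0.963, -0.189], [0.684, 0.269, 0.678], [0.704, 0.001, -0.71]]
contact_force: [1.7, -3.1, 5.0]
opening: 0.582
```

Run:
```python
from po import *
stt();post(name="t4.png");stt()
```

```text
t 7.97 tip cradle mm [ 1.000e-01 -5.710e+01  1.492e+02] F(ex,d,z) [ 0.77 -3.4   5.  ] open 0.58 q [ 0.72  0.72 -0.5   1.54 -0.34  1.39  0.68] tilt 44.7
post top centre cradle mm [ -0.4  -0.3 168. ] size [98.3 93.9] yaw err rad 0.003 tilt slopes [ 0.089 -0.29 ]
t 8.02 tip cradle mm [ 1.000e-01 -5.570e+01  1.492e+02] F(ex,d,z) [-0.14 -1.04  4.66] open 0.59 q [ 0.72  0.72 -0.5   1.55 -0.34  1.39  0.68] tilt 44.8
```

Request:
apply_moves:
  plan:
    - {"translation": [-0.14,0.5,0],"rotation": [0,0,0],"fingers": 5}
    - {"translation": [-0.27,1.0,0],"rotation": [0,0,0],"fingers": 5}
    - {"translation": [-0.4,1.5,0],"rotation": [0,0,0],"fingers": 5}
    - {"translation": [-0.54,2.0,0],"rotation": [0,0,0],"fingers": 5}
    - {"translation": [-0.67,2.4,0],"rotation": [0,0,0],"fingers": 5}

```text
t: 8.43
tcp_pos: [0.5737, -0.06, 0.1577]
ee_rot: [[-0.192, 0.962, -0.192], [0.683, 0.271, 0.678], [0.704, -0.001, -0.71]]
contact_force: [0.4, -0.5, 2.1]
opening: 0.581
```

Run:
```python
from po import *
stt();f=grab_frame("scene");im=cv2.cvtColor(f["frame"],cv2.COLOR_RGB2BGR)[150:320,130:370];cv2.imwrite("pics/s5.png",cv2.resize(im,None,fx=3.3,fy=3.3,interpolation=2));stt()
```

```text
t 8.43 tip cradle mm [ -0.6 -30.6 147.7] F(ex,d,z) [ 0.21 -0.57  2.08] open 0.58 q [ 0.71  0.7  -0.51  1.59 -0.35  1.35  0.66] tilt 44.8
t 8.48 tip cradle mm [ -1.2 -29.3 147.4] F(ex,d,z) [0.27 0.66 0.15] open 0.59 q [ 0.71  0.7  -0.51  1.59 -0.35  1.35  0.66] tilt 44.8
```

View pics/s5.png

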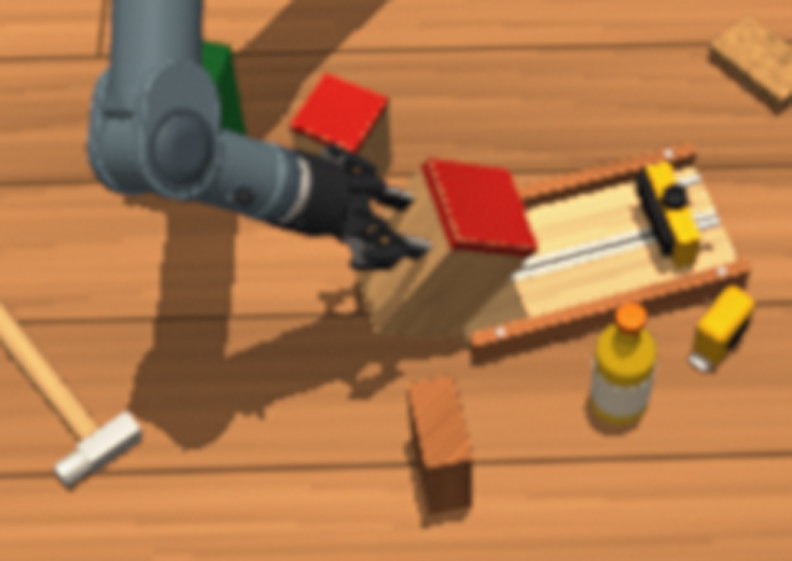

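Request:
apply_moves:
  plan:
    - {"translation": [-0.1,0.4,0],"rotation": [0,0,0],"fingers": 5}
    - {"translation": [-0.2,0.7,0],"rotation": [0,0,0],"fingers": 5}
    - {"translation": [-0.3,1.1,0],"rotation": [0,0,0],"fingers": 5}
    - {"translation": [-0.3,1.1,0],"rotation": [0,0,0],"fingers": 5}
    - {"translation": [-0.3,1.1,0],"rotation": [0,0,0],"fingers": 5}

```text
t: 8.9
tcp_pos: [0.57, -0.0497, 0.1569]
ee_rot: [[-0.191, 0.962, -0.193], [0.684, 0.272, 0.677], [0.704, -0.002, -0.71]]
contact_force: [-0.0, 0.8, 0.4]
opening: 0.585
```

Run:
```python
from po import *
stt();f=grab_frame("scene");im=cv2.cvtColor(f["frame"],cv2.COLOR_RGB2BGR)[150:320,130:370];cv2.imwrite("pics/s6.png",cv2.resize(im,None,fx=3.3,fy=3.3,interpolation=2));stt()
```

```text
t 8.9 tip cradle mm [ -1.4 -19.7 147. ] F(ex,d,z) [0.18 0.74 0.41] open 0.58 q [ 0.71  0.69 -0.52  1.61 -0.36  1.34  0.66] tilt 44.8
t 8.95 tip cradle mm [ -1.3 -20.2 147. ] F(ex,d,z) [ 0.01 -0.4  -0.27] open 0.59 q [ 0.71  0.69 -0.52  1.61 -0.36  1.34  0.66] tilt 44.7
```

View pics/s6.png

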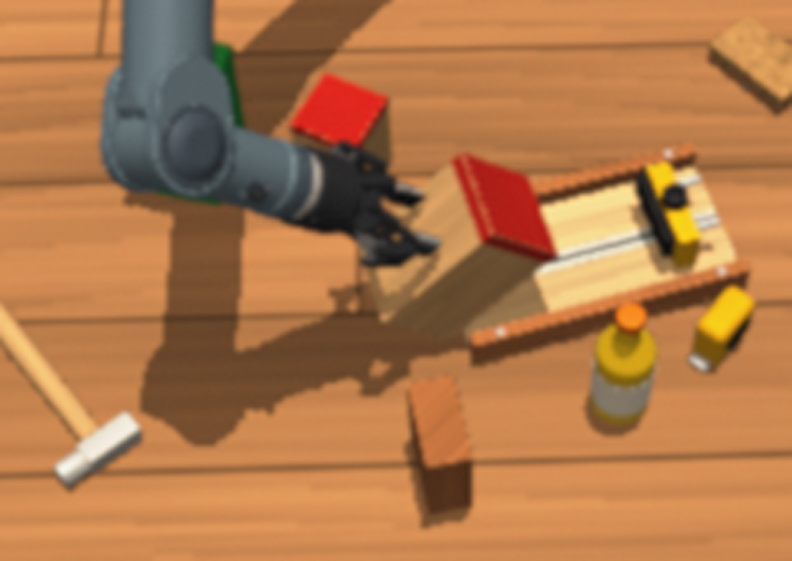

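It's at about 35 degrees and leaving the fingers. I'll hold still while it falls.

Request:
apply_moves:
  plan:
    - {"translation": [0,0,0],"rotation": [0,0,0],"fingers": 5}
    - {"translation": [0,0,0],"rotation": [0,0,0],"fingers": 5}
    - {"translation": [0,0,0.5],"rotation": [0,0,0],"fingers": 5}
    - {"translation": [0,0,0.5],"rotation": [0,0,0],"fingers": 5}

```text
t: 9.28
tcp_pos: [0.5711, -0.0504, 0.1632]
ee_rot: [[-0.192, 0.963, -0.191], [0.684, 0.271, 0.677], [0.704, -0.0, -0.711]]
contact_force: [-0.0, -0.1, -0.1]
opening: 0.587
```

Run:
```python
from po import *
stt();f=grab_frame("scene");im=cv2.cvtColor(f["frame"],cv2.COLOR_RGB2BGR)[150:320,130:370];cv2.imwrite("pics/s7.png",cv2.resize(im,None,fx=3.3,fy=3.3,interpolation=2));stt()
```

```text
t 9.28 tip cradle mm [ -0.6 -20.7 153.3] F(ex,d,z) [-0.08 -0.13 -0.12] open 0.59 q [ 0.71  0.68 -0.52  1.61 -0.36  1.35  0.66] tilt 44.7
t 9.33 tip cradle mm [ -0.6 -20.7 153.1] F(ex,d,z) [ 0.59 -0.46  0.08] open 0.58 q [ 0.71  0.68 -0.52  1.61 -0.36  1.35  0.66] tilt 44.7
```

View pics/s7.png

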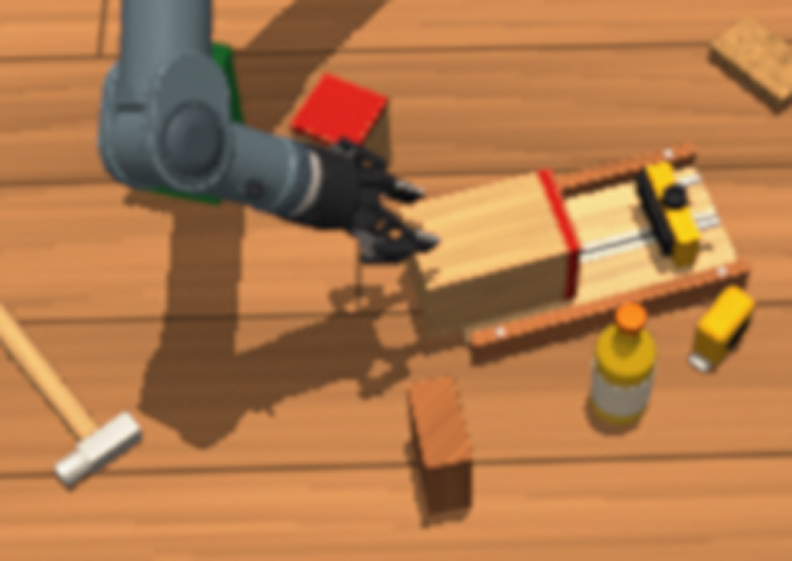

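The post now lies in the channel, red end at (562,235) in the crop, facing the stop. I'll retreat and measure it.

Request:
apply_moves:
  plan:
    - {"translation": [0.8,-2.9,0.3],"rotation": [0,0,0],"fingers": 5}
    - {"translation": [1.6,-5.8,0.3],"rotation": [0,0,0],"fingers": 5}
    - {"translation": [2.0,-7.2,0.3],"rotation": [0,0,0],"fingers": 5}
    - {"translation": [2.0,-7.2,0.3],"rotation": [0,0,0],"fingers": 5}

```text
t: 9.67
tcp_pos: [0.5915, -0.1284, 0.1644]
ee_rot: [[-0.187, 0.965, -0.186], [0.689, 0.264, 0.675], [0.7, -0.002, -0.714]]
contact_force: [0.4, -1.9, -0.4]
opening: 0.585
```

```bash
cat > ly.py <<'E'
from k import *
def lying(name=None):
    f=grab_frame("top");w=cloud(f)
    q=w[...,:2]-o;cx=q@ex;cy=q@d
    with np.errstate(invalid='ignore'):
        m=(w[...,2]>.105)&(w[...,2]<.125)&(abs(cx)<.08)&(cy>-.08)&(cy<.25)
    n,l,s,_=cv2.connectedComponentsWithStats(m.astype(np.uint8));i=1+np.argmax(s[1:,4]);m=l==i
    P=np.stack([cx[m],cy[m]],1)*1e3
    C,S,A=cv2.minAreaRect(P.astype(np.float32));print("lying centre",np.round(C,1),"size",np.round(S,1),"ang",round((A+45)%90-45,2),"z",np.median(w[m][:,2]).round(4),"cy range",np.round([P[:,1].min(),P[:,1].max()],1))
    st=(np.isfinite(cy))&(abs(cx)<.045)&(w[...,2]>.045)&(w[...,2]<.08)&(cy>.19)&(cy<.27)
    print("buffer/stop cy: ",np.round(np.percentile(cy[st],[1,5,95,99])*1e3,1))
    if name:
        im=cv2.cvtColor(f["frame"],cv2.COLOR_RGB2BGR)[150:270,190:430];cv2.imwrite("pics/"+name,cv2.resize(im,None,fx=3.3,fy=3.3,interpolation=2))
E
python3 - <<'E'
from ly import *
stt();lying("t8.png");stt();go((0,-.09,.055),Rt(45,1))
E
```

```text
t 9.67 tip cradle mm [  -1.8 -101.4  154.4] F(ex,d,z) [-0.11 -1.96 -0.43] open 0.59 q [ 0.74  0.75 -0.47  1.47 -0.31  1.45  0.69] tilt 44.4
lying centre [ 1.2 43.3] size [101.6 160.5] ang 0.16 z 0.1149 cy range [-37.  123.5]
buffer/stop cy:  [216.3 216.7 261.1 267.7]
t 9.72 tip cradle mm [ -1.6 -98.3 154.9] F(ex,d,z) [-0.49  0.5  -0.29] open 0.58 q [ 0.74  0.75 -0.48  1.47 -0.31  1.45  0.69] tilt 44.6
trans cm [-0.07  0.83 -9.99] rot [ 0.007 -0.     0.003]
```

View pics/t8.png

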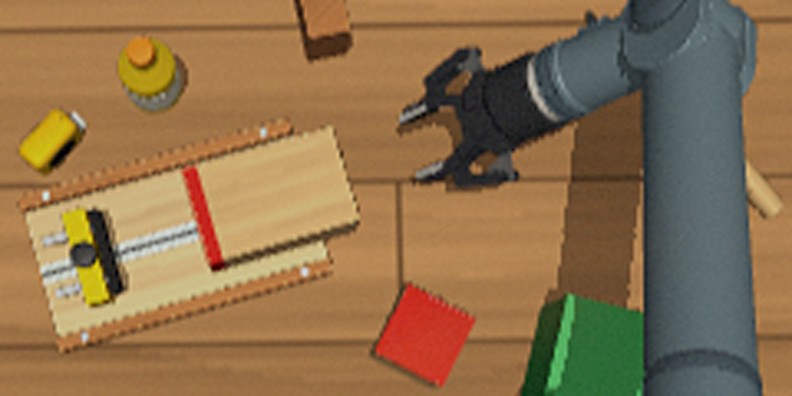

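Request:
apply_moves:
  plan:
    - {"translation": [0,0,-3],"rotation": [0,0,0],"fingers": 5}
    - {"translation": [0,0.3,-6.5],"rotation": [0,0,0],"fingers": 5}
    - {"translation": [-0.1,0.8,-10],"rotation": [0,0,0],"fingers": 5}
    - {"translation": [-0.1,0.8,-10],"rotation": [0,0,0],"fingers": 5}
    - {"translation": [-0.1,0.8,-10],"rotation": [0,0,0],"fingers": 5}

```text
t: 10.13
tcp_pos: [0.5873, -0.1114, 0.0642]
ee_rot: [[-0.189, 0.962, -0.198], [0.68, 0.274, 0.68], [0.708, -0.006, -0.706]]
contact_force: [0.6, -1.3, 0.4]
opening: 0.588
```

```bash
cat >> k.py <<'E'
def avg(n=6):
    A=[]
    for i in range(n):
        grab_frame("wrist");s=get_obs();F=np.array(s["contact_force"]);A.append([F[:2]@ex,F[:2]@d,F[2]])
    print("avg F(ex,d,z)",np.round(np.mean(A,0),2),"sd",np.round(np.std(A,0),2))
E
python3 - <<'E'
from ly import *
stt();avg();stt();go((0,-.05,.055),Rt(45,1))
E
```

```text
t 10.13 tip cradle mm [ -1.5 -83.7  54.3] F(ex,d,z) [ 0.23 -1.42  0.38] open 0.59 q [ 0.72  0.87 -0.46  1.5  -0.29  1.32  0.74] tilt 45.1
avg F(ex,d,z) [0.32 0.24 0.15] sd [0.51 0.58 0.24]
t 10.43 tip cradle mm [  1.5 -88.2  57.9] F(ex,d,z) [ 0.3  -0.1  -0.38] open 0.59 q [ 0.72  0.87 -0.46  1.5  -0.28  1.32  0.74] tilt 44.6
trans cm [-1.17  3.63 -0.29] rot [ 0.007  0.004 -0.001]
```

Request:
apply_moves:
  plan:
    - {"translation": [-0.3,1.2,-0.2],"rotation": [0,0,0],"fingers": 5}
    - {"translation": [-0.7,2.4,-0.3],"rotation": [0,0,0],"fingers": 5}
    - {"translation": [-1.0,3.3,-0.3],"rotation": [0,0,0],"fingers": 5}
    - {"translation": [-1.15,4.0,-0.3],"rotation": [0,0,0],"fingers": 5}
    - {"translation": [-1.3,4.5,-0.3],"rotation": [0,0,0],"fingers": 5}

```text
t: 10.85
tcp_pos: [0.5765, -0.0683, 0.0626]
ee_rot: [[-0.193, 0.962, -0.192], [0.685, 0.272, 0.676], [0.703, -0.001, -0.711]]
contact_force: [1.6, -6.6, 3.6]
opening: 0.584
```

Request:
apply_moves:
  plan:
    - {"translation": [-0.13,0.5,0],"rotation": [0,0,0],"fingers": 5}
    - {"translation": [-0.27,1.0,0],"rotation": [0,0,0],"fingers": 5}
    - {"translation": [-0.4,1.4,0],"rotation": [0,0,0],"fingers": 5}
    - {"translation": [-0.54,1.9,0],"rotation": [0,0,0],"fingers": 5}
    - {"translation": [-0.67,2.4,0],"rotation": [0,0,0],"fingers": 5}

```text
t: 11.27
tcp_pos: [0.572, -0.0494, 0.0627]
ee_rot: [[-0.191, 0.964, -0.185], [0.689, 0.266, 0.674], [0.699, 0.001, -0.715]]
contact_force: [2.9, -5.4, 3.2]
opening: 0.587
```

Run:
```python
from ly import *
stt();lying();avg(4);stt()
```

```text
t 11.27 tip cradle mm [  0.6 -20.1  52.7] F(ex,d,z) [ 1.31 -6.    3.24] open 0.59 q [ 0.69  0.82 -0.49  1.62 -0.32  1.21  0.71] tilt 44.3
lying centre [ 2.3 63.9] size [101.4 160.4] ang 0.14 z 0.1148 cy range [-16.3 144.1]
buffer/stop cy:  [216.4 216.9 260.  267.4]
avg F(ex,d,z) [ 0.52 -5.46  2.46] sd [0.23 0.81 0.41]
t 11.52 tip cradle mm [  0.5 -17.7  52.6] F(ex,d,z) [ 0.31 -6.02  2.8 ] open 0.58 q [ 0.69  0.82 -0.49  1.63 -0.32  1.21  0.71] tilt 44.6
```

Request:
apply_moves:
  plan:
    - {"translation": [-0.13,0.5,0],"rotation": [0,0,0],"fingers": 5}
    - {"translation": [-0.27,1.0,0],"rotation": [0,0,0],"fingers": 5}
    - {"translation": [-0.4,1.4,0],"rotation": [0,0,0],"fingers": 5}
    - {"translation": [-0.54,1.9,0],"rotation": [0,0,0],"fingers": 5}
    - {"translation": [-0.67,2.4,0],"rotation": [0,0,0],"fingers": 5}

```text
t: 11.93
tcp_pos: [0.5648, -0.0241, 0.0626]
ee_rot: [[-0.191, 0.964, -0.187], [0.687, 0.268, 0.675], [0.701, 0.0, -0.713]]
contact_force: [1.6, -6.8, 4.3]
opening: 0.581
```

Request:
apply_moves:
  plan:
    - {"translation": [-0.13,0.5,0],"rotation": [0,0,0],"fingers": 5}
    - {"translation": [-0.27,1.0,0],"rotation": [0,0,0],"fingers": 5}
    - {"translation": [-0.4,1.4,0],"rotation": [0,0,0],"fingers": 5}
    - {"translation": [-0.54,1.9,0],"rotation": [0,0,0],"fingers": 5}
    - {"translation": [-0.67,2.4,0],"rotation": [0,0,0],"fingers": 5}

```text
t: 12.35
tcp_pos: [0.5582, -0.0001, 0.0626]
ee_rot: [[-0.191, 0.964, -0.187], [0.687, 0.268, 0.675], [0.701, 0.0, -0.713]]
contact_force: [1.7, -6.4, 3.2]
opening: 0.582
```

Run:
```python
from ly import *
stt();lying();avg(4);stt()
```

```text
t 12.35 tip cradle mm [ 0.6 31.2 52.6] F(ex,d,z) [-0.1  -6.66  3.16] open 0.58 q [ 0.66  0.79 -0.52  1.7  -0.35  1.14  0.69] tilt 44.5
lying centre [  2.4 115. ] size [160.3 101.5] ang -0.32 z 0.1147 cy range [ 34.7 195.3]
buffer/stop cy:  [216.4 216.8 261.1 268.1]
avg F(ex,d,z) [ 0.73 -4.79  2.29] sd [0.15 0.67 0.82]
t 12.6 tip cradle mm [ 0.4 33.5 52.6] F(ex,d,z) [ 0.7  -5.63  2.85] open 0.59 q [ 0.66  0.79 -0.52  1.7  -0.35  1.14  0.69] tilt 44.7
```

Request:
apply_moves:
  plan:
    - {"translation": [-0.07,0.25,0],"rotation": [0,0,0],"fingers": 5}
    - {"translation": [-0.14,0.5,0],"rotation": [0,0,0],"fingers": 5}
    - {"translation": [-0.2,0.7,0],"rotation": [0,0,0],"fingers": 5}
    - {"translation": [-0.27,0.95,0],"rotation": [0,0,0],"fingers": 5}
    - {"translation": [-0.32,1.15,0],"rotation": [0,0,0],"fingers": 5}

```text
t: 13.02
tcp_pos: [0.5543, 0.0123, 0.0625]
ee_rot: [[-0.191, 0.963, -0.189], [0.686, 0.269, 0.676], [0.702, -0.0, -0.712]]
contact_force: [2.1, -7.8, 5.2]
opening: 0.583
```

Run:
```python
from ly import *
stt();lying();avg(3);stt()
```

```text
t 13.02 tip cradle mm [ 0.2 44.1 52.5] F(ex,d,z) [-0.11 -8.02  5.22] open 0.58 q [ 0.65  0.78 -0.53  1.72 -0.35  1.12  0.68] tilt 44.6
lying centre [  1.7 128.1] size [160.3 100.9] ang -0.09 z 0.1149 cy range [ 47.9 208.3]
buffer/stop cy:  [216.4 217.  261.3 267.3]
avg F(ex,d,z) [ 0.64 -5.76  3.2 ] sd [0.45 0.08 0.31]
t 13.22 tip cradle mm [ 0.2 45.  52.5] F(ex,d,z) [ 0.16 -5.67  3.13] open 0.59 q [ 0.65  0.78 -0.53  1.72 -0.36  1.12  0.68] tilt 44.7
```

Request:
apply_moves:
  plan:
    - {"translation": [-0.03,0.1,0],"rotation": [0,0,0],"fingers": 5}
    - {"translation": [-0.06,0.2,0],"rotation": [0,0,0],"fingers": 5}
    - {"translation": [-0.08,0.3,0],"rotation": [0,0,0],"fingers": 5}
    - {"translation": [-0.11,0.4,0],"rotation": [0,0,0],"fingers": 5}

```text
t: 13.55
tcp_pos: [0.5533, 0.0161, 0.0625]
ee_rot: [[-0.191, 0.963, -0.189], [0.686, 0.269, 0.676], [0.702, -0.0, -0.712]]
contact_force: [1.2, -6.8, 4.3]
opening: 0.587
```

Run:
```python
from ly import *
stt();avg(3);stt()
```

```text
t 13.55 tip cradle mm [ 0.2 48.1 52.5] F(ex,d,z) [-0.7  -6.88  4.29] open 0.59 q [ 0.65  0.78 -0.53  1.73 -0.36  1.11  0.68] tilt 44.6
avg F(ex,d,z) [-0.26 -6.75  3.6 ] sd [0.23 0.7  0.18]
t 13.7 tip cradle mm [ 0.2 48.5 52.5] F(ex,d,z) [-0.04 -7.74  3.82] open 0.59 q [ 0.65  0.78 -0.53  1.73 -0.36  1.11  0.68] tilt 44.6
```

Request:
apply_moves:
  plan:
    - {"translation": [-0.03,0.1,0],"rotation": [0,0,0],"fingers": 5}
    - {"translation": [-0.06,0.2,0],"rotation": [0,0,0],"fingers": 5}

```text
t: 13.87
tcp_pos: [0.5528, 0.0179, 0.0625]
ee_rot: [[-0.191, 0.963, -0.189], [0.686, 0.269, 0.676], [0.702, -0.0, -0.712]]
contact_force: [1.9, -7.4, 4.4]
opening: 0.587
```

Run:
```python
from ly import *
stt();avg(3);stt()
```

```text
t 13.87 tip cradle mm [ 0.2 50.  52.5] F(ex,d,z) [-0.14 -7.68  4.41] open 0.59 q [ 0.65  0.78 -0.53  1.73 -0.36  1.11  0.68] tilt 44.6
avg F(ex,d,z) [ 0.13 -6.45  3.64] sd [0.36 0.36 0.32]
t 14.02 tip cradle mm [ 0.2 50.6 52.5] F(ex,d,z) [ 0.63 -6.14  3.63] open 0.58 q [ 0.65  0.78 -0.53  1.73 -0.36  1.11  0.68] tilt 44.6
```

Request:
apply_moves:
  plan:
    - {"translation": [-0.03,0.1,0],"rotation": [0,0,0],"fingers": 5}
    - {"translation": [-0.06,0.2,0],"rotation": [0,0,0],"fingers": 5}

```text
t: 14.18
tcp_pos: [0.5521, 0.0199, 0.0624]
ee_rot: [[-0.191, 0.963, -0.189], [0.686, 0.269, 0.676], [0.702, -0.001, -0.712]]
contact_force: [2.4, -7.4, 4.5]
opening: 0.583
```

Run:
```python
from ly import *
stt();avg(3);stt()
```

```text
t 14.18 tip cradle mm [ 0.2 52.1 52.5] F(ex,d,z) [ 0.36 -7.76  4.46] open 0.58 q [ 0.64  0.78 -0.53  1.73 -0.36  1.11  0.68] tilt 44.6
avg F(ex,d,z) [ 0.35 -6.48  3.98] sd [0.84 0.24 0.47]
t 14.33 tip cradle mm [ 0.1 52.6 52.5] F(ex,d,z) [-0.25 -6.52  4.55] open 0.59 q [ 0.64  0.78 -0.53  1.73 -0.36  1.11  0.68] tilt 44.6
```

Request:
apply_moves:
  plan:
    - {"translation": [-0.03,0.1,0],"rotation": [0,0,0],"fingers": 5}
    - {"translation": [-0.06,0.2,0],"rotation": [0,0,0],"fingers": 5}

```text
t: 14.5
tcp_pos: [0.5519, 0.0208, 0.0625]
ee_rot: [[-0.191, 0.963, -0.188], [0.687, 0.268, 0.675], [0.701, -0.0, -0.713]]
contact_force: [2.0, -11.1, 7.3]
opening: 0.583
```

Run:
```python
from ly import *
stt();lying();avg(3);stt()
```

```text
t 14.5 tip cradle mm [ 0.2 53.  52.5] F(ex,d,z) [ -1.07 -11.26   7.28] open 0.58 q [ 0.64  0.78 -0.53  1.73 -0.36  1.11  0.67] tilt 44.5
lying centre [  2.2 137. ] size [160.4 101.7] ang -0.19 z 0.1149 cy range [ 56.8 217.3]
buffer/stop cy:  [221.  222.5 262.5 268.1]
avg F(ex,d,z) [-1.02 -9.77  5.82] sd [0.5  0.17 0.09]
t 14.7 tip cradle mm [ 0.2 53.  52.5] F(ex,d,z) [-1.1  -9.67  5.69] open 0.59 q [ 0.64  0.78 -0.53  1.73 -0.36  1.11  0.67] tilt 44.5
```

Request:
apply_moves:
  plan:
    - {"translation": [0,0,0.1],"rotation": [0,0,0],"fingers": 5}
    - {"translation": [0,0,0.2],"rotation": [0,0,0],"fingers": 5}

```text
t: 14.87
tcp_pos: [0.5517, 0.0208, 0.0628]
ee_rot: [[-0.191, 0.964, -0.187], [0.689, 0.268, 0.674], [0.699, -0.0, -0.715]]
contact_force: [3.4, -6.8, -3.4]
opening: 0.587
```

Run:
```python
from ly import *
stt();avg(3);stt()
```

```text
t 14.87 tip cradle mm [ 0.  53.  52.8] F(ex,d,z) [ 1.39 -7.46 -3.39] open 0.59 q [ 0.64  0.77 -0.53  1.74 -0.36  1.1   0.67] tilt 44.4
avg F(ex,d,z) [ 1.4  -7.6  -2.27] sd [0.16 0.16 0.71]
t 15.02 tip cradle mm [-0.  53.  52.6] F(ex,d,z) [ 1.17 -7.39 -2.04] open 0.59 q [ 0.64  0.77 -0.53  1.74 -0.36  1.1   0.67] tilt 44.4
```

Request:
apply_moves:
  plan:
    - {"translation": [-0.015,0.05,0],"rotation": [0,0,0],"fingers": 5}
    - {"translation": [-0.03,0.1,0],"rotation": [0,0,0],"fingers": 5}

```text
t: 15.18
tcp_pos: [0.5517, 0.0208, 0.0627]
ee_rot: [[-0.191, 0.964, -0.187], [0.69, 0.267, 0.673], [0.698, -0.0, -0.716]]
contact_force: [4.0, -9.5, 0.3]
opening: 0.587
```

Run:
```python
from ly import *
stt();avg(3);stt()
```

```text
t 15.18 tip cradle mm [ 0.  53.  52.6] F(ex,d,z) [  1.31 -10.22   0.31] open 0.59 q [ 0.64  0.77 -0.53  1.74 -0.36  1.1   0.67] tilt 44.3
avg F(ex,d,z) [ 1.23 -8.77 -0.15] sd [0.5  0.18 0.36]
t 15.33 tip cradle mm [ 0.  53.  52.6] F(ex,d,z) [ 1.35 -8.54  0.36] open 0.58 q [ 0.64  0.77 -0.53  1.74 -0.36  1.1   0.67] tilt 44.3
```

Request:
apply_moves:
  plan:
    - {"translation": [-0.015,0.05,0.01],"rotation": [0,0,0],"fingers": 5}
    - {"translation": [-0.03,0.1,0.03],"rotation": [0,0,0],"fingers": 5}
    - {"translation": [-0.045,0.15,0.05],"rotation": [0,0,0],"fingers": 5}
    - {"translation": [-0.06,0.2,0.06],"rotation": [0,0,0],"fingers": 5}

```text
t: 15.67
tcp_pos: [0.5517, 0.0209, 0.0627]
ee_rot: [[-0.191, 0.964, -0.185], [0.692, 0.266, 0.671], [0.696, 0.0, -0.718]]
contact_force: [4.4, -12.9, -0.5]
opening: 0.583
```

Run:
```python
from ly import *
stt();avg(3);stt()
```

```text
t 15.67 tip cradle mm [ 0.  53.1 52.6] F(ex,d,z) [  0.78 -13.57  -0.54] open 0.58 q [ 0.64  0.77 -0.53  1.74 -0.36  1.1   0.67] tilt 44.1
avg F(ex,d,z) [  0.61 -11.47  -0.57] sd [0.11 0.73 0.1 ]
t 15.82 tip cradle mm [ 0.  53.  52.6] F(ex,d,z) [  0.48 -12.33  -0.44] open 0.58 q [ 0.64  0.77 -0.53  1.74 -0.36  1.1   0.67] tilt 44.1
```

Request:
apply_moves:
  plan:
    - {"translation": [-0.015,0.05,0.01],"rotation": [0,0,0],"fingers": 5}
    - {"translation": [-0.03,0.1,0.03],"rotation": [0,0,0],"fingers": 5}
    - {"translation": [-0.045,0.16,0.04],"rotation": [0,0,0],"fingers": 5}
    - {"translation": [-0.045,0.16,0.04],"rotation": [0,0,0],"fingers": 5}
    - {"translation": [-0.045,0.16,0.04],"rotation": [0,0,0],"fingers": 5}

```text
t: 16.23
tcp_pos: [0.5517, 0.0209, 0.0628]
ee_rot: [[-0.191, 0.964, -0.183], [0.694, 0.265, 0.67], [0.695, 0.001, -0.719]]
contact_force: [4.4, -12.4, -0.9]
opening: 0.589
```

Run:
```python
from ly import *
stt();avg(10);stt();lying()
```

```text
t 16.23 tip cradle mm [ 0.1 53.1 52.7] F(ex,d,z) [  0.89 -13.09  -0.91] open 0.59 q [ 0.64  0.77 -0.53  1.74 -0.36  1.1   0.67] tilt 44.0
avg F(ex,d,z) [  0.35 -13.57  -0.17] sd [0.47 0.43 0.43]
t 16.73 tip cradle mm [ 0.  53.1 52.7] F(ex,d,z) [  1.19 -13.24  -0.29] open 0.59 q [ 0.64  0.77 -0.53  1.74 -0.36  1.1   0.67] tilt 44.0
lying centre [  1.8 137.1] size [160.7 101. ] ang -0.28 z 0.1147 cy range [ 56.8 217.5]
buffer/stop cy:  [221.1 222.1 261.8 267.8]
```

Request:
apply_moves:
  plan:
    - {"translation": [-0.015,0.05,0.01],"rotation": [0,0,0],"fingers": 5}
    - {"translation": [-0.025,0.09,0.02],"rotation": [0,0,0],"fingers": 5}
    - {"translation": [-0.025,0.09,0.02],"rotation": [0,0,0],"fingers": 5}
    - {"translation": [-0.025,0.09,0.02],"rotation": [0,0,0],"fingers": 5}
    - {"translation": [-0.025,0.09,0.02],"rotation": [0,0,0],"fingers": 5}

```text
t: 17.2
tcp_pos: [0.5517, 0.021, 0.0627]
ee_rot: [[-0.191, 0.965, -0.183], [0.695, 0.264, 0.669], [0.694, 0.001, -0.72]]
contact_force: [4.3, -14.2, -0.4]
opening: 0.587
```

Run:
```python
from ly import *
stt();avg(10);stt();lying()
```

```text
t 17.2 tip cradle mm [ 0.1 53.1 52.7] F(ex,d,z) [  0.28 -14.81  -0.41] open 0.59 q [ 0.64  0.77 -0.53  1.74 -0.36  1.1   0.67] tilt 43.9
avg F(ex,d,z) [  0.36 -14.89  -0.25] sd [0.45 0.54 0.37]
t 17.7 tip cradle mm [ 0.1 53.1 52.7] F(ex,d,z) [ -0.43 -14.78  -0.81] open 0.59 q [ 0.64  0.77 -0.53  1.74 -0.36  1.1   0.67] tilt 43.9
lying centre [  1.7 137.1] size [160.6 101.1] ang -0.12 z 0.1149 cy range [ 56.8 217.5]
buffer/stop cy:  [221.3 222.4 261.8 267.4]
```

The press of 14.9 N, less the 4 to 6.5 N the bed takes, held for over 0.9 s, and the tip stayed still. Retreating.

Request:
apply_moves:
  plan:
    - {"translation": [0.14,-0.5,0],"rotation": [0,0,0],"fingers": 5}
    - {"translation": [0.27,-1.0,0],"rotation": [0,0,0],"fingers": 5}
    - {"translation": [0.7,-2.5,0],"rotation": [0,0,0],"fingers": 5}
    - {"translation": [1.5,-5.5,0],"rotation": [0,0,0],"fingers": 5}
    - {"translation": [2.4,-8.5,1],"rotation": [0,0,0],"fingers": 5}

```text
t: 18.17
tcp_pos: [0.5696, -0.0524, 0.0741]
ee_rot: [[-0.192, 0.961, -0.201], [0.679, 0.278, 0.679], [0.708, -0.006, -0.706]]
contact_force: [0.0, -0.5, -0.5]
opening: 0.582
```

Request:
apply_moves:
  plan:
    - {"translation": [0.8,-3,2],"rotation": [0,0,0],"fingers": 5}
    - {"translation": [1.4,-5,5],"rotation": [0,0,0],"fingers": 5}
    - {"translation": [1.4,-5,8],"rotation": [0,0,0],"fingers": 5}
    - {"translation": [1.4,-5,8],"rotation": [0,0,0],"fingers": 5}
    - {"translation": [1.4,-5,8],"rotation": [0,0,0],"fingers": 5}

```text
t: 18.58
tcp_pos: [0.5878, -0.1046, 0.1576]
ee_rot: [[-0.195, 0.962, -0.191], [0.683, 0.273, 0.677], [0.704, 0.002, -0.71]]
contact_force: [-0.0, 0.0, -0.5]
opening: 0.582
```

Run:
```python
from ly import *
stt();lying("t9.png");a=np.load("top0.npy")
f=grab_frame("top");w=cloud(f)
for n,W in(("before",a),("after",w)):
    q=W[...,:2]-o;cx=q@ex;cy=q@d
    k=np.isfinite(cy)&(abs(cx)<.02)&(W[...,2]>.078)&(W[...,2]<.11)&(cy>.222)&(cy<.27)
    k2=np.isfinite(cy)&(abs(cx)<.045)&(abs(cx)>.02)&(W[...,2]>.06)&(W[...,2]<.08)&(cy>.232)&(cy<.27)
    print(n,"knob",np.round(W[k].mean(0)*1e3,1),k.sum(),"block",np.round(cy[k2].max()*1e3,1),k2.sum(),np.round(cy[k2].mean()*1e3,1))
avg(3)
```

```text
t 18.58 tip cradle mm [  0.9 -77.4 147.7] F(ex,d,z) [-0.02  0.06 -0.53] open 0.58 q [ 0.73  0.75 -0.49  1.5  -0.32  1.42  0.68] tilt 44.7
lying centre [  1.5 137. ] size [160.7 101.3] ang -0.33 z 0.1149 cy range [ 56.7 217.6]
buffer/stop cy:  [221.2 222.4 262.6 268.2]
before knob [496.4 213.1  85.8] 54 block 268.0 110 245.2
after knob [498.  213.7  85.8] 53 block 269.1 115 245.5
avg F(ex,d,z) [-0.09 -0.01 -0.3 ] sd [0.34 0.49 0.11]
```

View pics/t9.png

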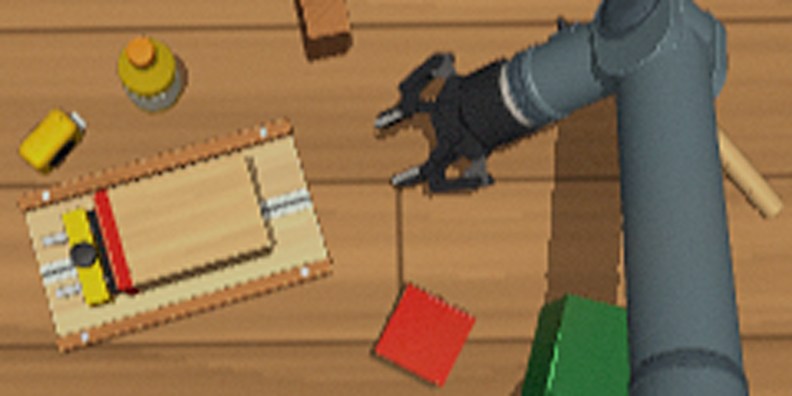

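Run:
```python
from k import *
print(sign_off())
```

```text
the job is handed in; nothing more can be done
None
```

The post is lying in the cradle against the stop's buffer, and I have handed the job in. No verdict is reported.

- **Slide and tip:** I slid the large red-ended post, still standing, square against the mouth edge. It measured about 0.01 rad out of square, with its foot centre about 50 mm short of the edge. I then pushed it high on its back face until it fell lengthwise into the channel.
- **Press:** I pushed it along until the buffer was felt. The final push was about 14.9 N, held for over 0.9 s. Sliding the post took about 4 to 6.5 N of that, so I estimate 8 to 11 N reached the stop; that force was not measured directly.
- **Last checks:**
  - The post lies about 0.3 degrees off the channel axis, with its centre about 1.5 mm off the centre line, and its top is at 115 mm as it should be.
  - The red end is at about 217 mm from the mouth, level with the buffer as seen from above.
  - The arm touches nothing; the force reads about 0.
- **Stop position:** The stop showed no clear movement. Its block reads within about 1 mm of before. The knob's centre reads 1.7 mm different, but mostly across the channel, and that is within camera error. During the press the fingertip moved only about 0.1 mm.
- **Other things:** I did not measure the other items again. The ones visible in the last picture looked unmoved, and the arm never came near any of them.

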